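# Take the blade off the extractor fan (left-hand spinner nut)

### The arm

A 6-joint arm with a two-finger parallel gripper is mounted at the origin on a cart in front of the work surface, level with it; the furniture and walls round the work are solid. World frame = base frame: x ahead of the robot, y to its left, z up, the work surface at z = 0. Lengths are in m, angles in rad, forces in N, time in s.
With the tool pointing down it reaches from about 0.3 to 0.775 m from the base axis. Payload 14.6 kg.
Tool frame: the origin (TCP) lies at the centre of the arm's flange, where the gripper is bolted on; the fingertips stand 199 mm ahead of it and the grasp point (between the pads) lies ctrl.tcp_to_grasp ahead of it (ctrl.tcp_to_grasp is the distance from the TCP to the grasp point, in m); z points along the fingers, y is the line along which they close (so a half turn about z gives the same grasp; the last joint's range is limited). The gripper opens to 94 mm and grips with 3 to 60 N. Pads are 16 mm wide; open, the fingers measure 119 mm over their backs; the gripper's body (75 mm by 177 mm) begins 78 mm behind the grasp point.
Start: joints at [1.13, 0.3, 1.521, -0, 1.321, -0.067], TCP at [0.201, 0.512, 0.405] pointing down, gripper open.
Joint ranges: [-3.03, 3.03], [-0.79, 2.21], [0.23, 2.52], [-1.04, 4.18], [0, 3.07], [-2.55, 2.55]. Speed limits (rad/s): [2.22, 2.22, 2.57, 3.14, 3.14, 3.14].

### API

Orientations are given as [roll, pitch, yaw] about the fixed x, y, z axes, in that order (R = Rz(yaw) Ry(pitch) Rx(roll)).
In Python, from station import ctrl gives the robot as it stands. The module is installed in compiled form; this text tells all that it offers.
- The arm moves only by the shell command python3 -m jog 'ROWS' [OPENING] [FORCE]. ROWS is JSON, a list of rows, each a list of 6 numbers: the shift along the tool's x, y, z in cm, then the turn, a rotation vector about the tool's x, y, z in rad. In form: [[tx, ty, tz, ax, ay, az], ...]. A call has 1 to 8 rows; each row is the pose to reach, as a shift and turn from the pose commanded when the call began, along the tool's axes at that moment; what a row does not reach only later rows make up. A row lasts 1/10 s, in which the tool goes at most 50 mm and 8.59 degrees, less where a joint would pass 70% of its speed; a pose out of reach is approached as far as the arm can. A call with a gripper value outside its range is refused whole. OPENING is the opening in per cent of the stroke, from 0 (shut) to 100 (fully open), set as the call begins (- or left out, the last holds). The fingers move at their own pace and stop on an object; FORCE is the grip in N (left out, the last holds). Time passes only in rows, so rows that repeat a pose let the fingers close. It gives the time, the measured TCP pose, the force, the opening and the grip force at its end, in the units of the state.
- ctrl.get_obs(): the state, without advancing time (a new reading comes with each control period).
- ctrl.camera(name): name is "scene" or "top" or "wrist"; returns a dict with "img" (400x640x3 uint8, blue, green, red), "intrinsics" (3x3 intrinsics, pixels), "R" (3x3) and "t" (3): a world point X has camera coordinates R X + t. Camera axes: x right, y down, z forward; pixel columns grow to the right and rows downward; lengths in m; the calibration is good to about 2 mm. A picture is of the moment at which its call begins. There is no depth.
- ctrl.hand_in(): hands the job in; it is judged then, once.
The state is a dict: "time_s": time; "qpos": joint angles; "joint_vel": joint speeds; "tau": joint torques, N m; "ee_pos": TCP position; "eef_rot": TCP orientation; "force": force on the tool from outside, world axes, zero at the start; "moment": the same for the moment, N m; "grip_width": finger opening in m; "grip_force": force on a finger pad.
Only numpy, scipy, OpenCV 4.12 (cv2) and the standard library are available. Lean on these libraries where they do the work, as an engineer would, in place of code of your own. Each camera call takes 0.05 s, during which the arm holds its last target. There are 200 camera calls.

### The job

The kitchen extractor fan lies face up on the drainer to be cleaned, its wire finger guard already off. Unscrew the spinner nut that holds the blade (it has a left-hand thread, so turn it clockwise as seen from above, and do not force it or pull it off the thread) and set it down gently, grip bar up, at one end of the baking tray on the worktop. Then lift the greasy blade off the shaft and lay it gently in the tray, flat and right way up beside the spinner without touching it, leaving the egg timer and the screwdriver where they are.

Things in the scene. Friction and masses are not known exactly. Their poses are not given: they have to be found in the camera images.
- fan: The fan: round white plastic shroud, 228 mm across over its rim (clear inside for 104 mm round the axis), rim 66 mm above its underside, a small terminal box on one side. It stands fixed on the sink's ribbed drainer (surface z 5 mm); its motor shaft points straight up and does not turn. Origin at the underside, on the shaft's axis.
- fan_shaft (a point): Top centre of the motor shaft, 107 mm above the fan's underside, on the vertical axis of blade and spinner. The shaft's end is 26 mm across, stands 19 mm out of the blade's hub and has a coarse left-hand thread, 20 mm per turn.
- spinner_grip (a point): Grip point on the grip bar of the spinner, the white cap nut on the blade's hub: 64 mm across, 60 mm high. The bar on its top is 56 mm long (this point's x axis), 14 mm thick (y) and stands 34 mm above the cap; this point is in its middle, 10 mm below its top, 24 mm above the cap, 50 mm above the spinner's underside. Screwed down, it is 31 mm above fan_shaft.
- spinner: The same spinner (50 g), origin at its underside, on its axis. Turned clockwise as seen from above it loosens: up to 60 degrees are slack at first, then it climbs 20 mm per turn; after at most 175 degrees the thread is free and it lifts straight off (its underside must rise 19 mm to pass the shaft's end). Turned anticlockwise it jams within some 40 degrees.
- blade_hub (a point): Centre of the blade's hub, a round collar 52 mm across and 48 mm high; this point is on its axis, 24 mm above the blade's underside and, on the fan, 43 mm below fan_shaft.
- blade: The blade (grey plastic, five vanes, 190 mm across, 120 g), origin at the underside of its hub. The vanes leave the hub between 3 and 24 mm above the underside; the hub's upper 24 mm are free to be gripped from above. It sits loosely on the shaft (2 mm play) and lifts straight up once the spinner is off; it must rise 68 mm to pass the shaft's end.
- tray_in (a point): Centre of the inner floor of the baking tray (dark steel, 238 mm along this point's x axis by 350 mm along its y axis), 3 mm above the worktop. The floor inside is 230 by 342 mm, the rim stands 14 mm above it. There is room for the blade at one end and the spinner at the other (the ends towards +y and -y).
- egg_timer: A bystander: round white kitchen timer, 61 mm across, 58 mm high, at the front edge of the worktop (origin under it). Leave it alone.
- screwdriver: A bystander: black-handled screwdriver, 170 mm long, lying at the front edge of the worktop before the sink (origin under its middle). Leave it alone.
- tray: The same tray (800 g, loose), origin under its middle. It lies on the worktop left of the sink, in front of a wall cupboard: the cupboard fills everything above z 0.49 m, beyond x 0.63 m, left of y 0.14 m, so on the way to the tray keep the wrist in front of it or below it.

How it is judged:
By the outcome, as a careful person would: the job done as asked, in the order asked, and still so for the second after the job is handed in, with the robot touching nothing.
It also fails if it takes over 72 s, if anything falls off the work surface, if the arm or the gripper's body presses on something with over 40 N, if the wrist force passes 120 N, or if a joint passes its speed limit or range.

## Working session

There is one attempt and no reset: what is moved stays moved. The work goes in short steps, Python scripts to look and compute and a shell command to move; the robot and the scene stay as the last step left them, time stands still between calls to the robot, and variables do not carry over. Pictures are saved under pics/ and viewed, at most 12 in all, crops included, and the job is handed in when it is done.

```bash
mkdir -p pics; cat > h.py <<'E'
import numpy as np, cv2
from station import ctrl
def cam(n,save=None):
    c=ctrl.camera(n); c={k:np.array(v) for k,v in c.items()}
    if save: cv2.imwrite(f'pics/{save}.png',c['img'])
    return c
def ray(c,u,v):
    d=np.linalg.inv(c['intrinsics'])@np.array([u,v,1.0]); R=c['R']
    return -R.T@c['t'], R.T@d
def onz(c,u,v,z):
    o,d=ray(c,u,v); return o+d*(z-o[2])/d[2]
def proj(c,X):
    p=c['intrinsics']@(c['R']@np.array(X)+c['t']); return p[:2]/p[2]
E
python3 - <<'E'
from h import *
import pickle
D={n:cam(n,n+'0') for n in('top','scene')}
pickle.dump(D,open('d0.pkl','wb'))
for n,c in D.items(): print(n,ray(c,320,200))
o=ctrl.get_obs(); print({k:np.round(v,3) for k,v in o.items()}, ctrl.tcp_to_grasp)
E
```

```text
top (array([0.42660601, 0.03887569, 1.17513185]), array([ 1.42386053e-01, -9.20480966e-04, -9.89941570e-01]))
scene (array([ 0.19293403, -0.39858531,  0.84509915]), array([ 0.401393  ,  0.46661172, -0.78819073]))
{'time_s': np.float64(0.1), 'qpos': array([ 1.13 ,  0.3  ,  1.521, -0.   ,  1.321, -0.067]), 'joint_vel': array([ 0.   , -0.001, -0.002,  0.001, -0.003, -0.   ]), 'tau': array([ 0.0000e+00, -5.3264e+01, -3.5329e+01,  7.1000e-02,  2.3000e-02,
       -0.0000e+00]), 'ee_pos': array([0.201, 0.512, 0.404]), 'eef_rot': array([-3.141, -0.   ,  2.768]), 'force': array([0.182, 0.496, 0.111]), 'moment': array([-0.005, -0.001, -0.042]), 'grip_force': np.float64(0.0), 'grip_width': np.float64(0.094)} 0.1804
```

View pics/top0.png

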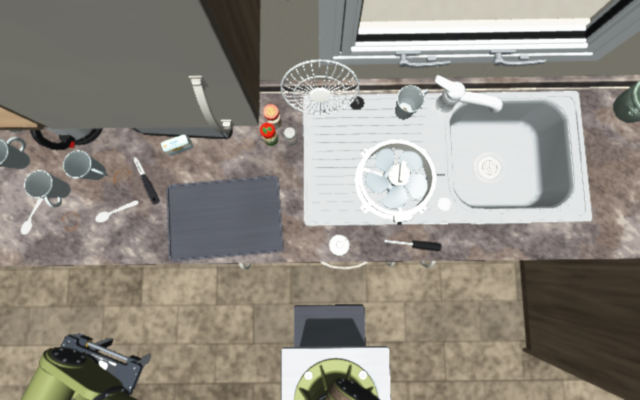

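View pics/scene0.png

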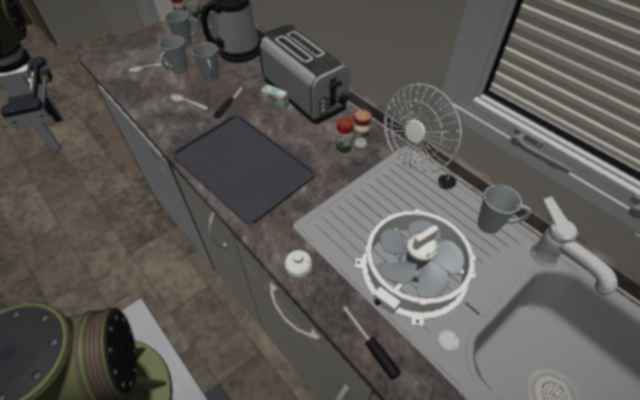

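The top view shows the tray with corners near (168,185)–(283,253). The fan's rim is centred near (396,180) and the spinner near (400,174). In the scene view the spinner's bar is near (425,240). The timer (339,245) and the screwdriver (413,244) are in front of the fan.

```bash
python3 - <<'E'
from h import *
import pickle
D=pickle.load(open('d0.pkl','rb'))
a=D['top']['img'][130:230,345:450]; b=D['scene']['img'][200:325,350:480]
a=cv2.resize(a,(420,400),interpolation=cv2.INTER_CUBIC); b=cv2.resize(b,(380,365),interpolation=cv2.INTER_CUBIC)
o=np.zeros((400,800,3),np.uint8); o[:400,:420]=a; o[:365,420:800]=b
cv2.imwrite('pics/fan0.png',o)
c=D['top']
# tray
h=cv2.cvtColor(c['img'],cv2.COLOR_BGR2HSV)
print('tray px',h[217,225],'table',h[240,300],h[200,150])
m=cv2.inRange(c['img'],(45,40,35),(95,85,80))
sub=np.zeros_like(m); sub[165:270,155:295]=m[165:270,155:295]
sub=cv2.morphologyEx(cv2.morphologyEx(sub,cv2.MORPH_OPEN,np.ones((5,5))),cv2.MORPH_CLOSE,np.ones((7,7)))
cs=max(cv2.findContours(sub,0,2)[0],key=cv2.contourArea)
r=cv2.minAreaRect(cs); P=np.array([onz(c,*p,0.017) for p in cv2.boxPoints(r)])
print(r,P.round(3),np.linalg.norm(P-np.roll(P,1,0),axis=1),P.mean(0))
# rim
w=cv2.inRange(h,(0,0,215),(180,40,255)); s=np.zeros_like(w); s[135:226,350:443]=w[135:226,350:443]
cs=max(cv2.findContours(s,0,2)[0],key=cv2.contourArea); hull=cv2.convexHull(cs)
e=cv2.fitEllipse(hull); print(e,onz(c,*e[0],0.071), [onz(c,e[0][0]+d,e[0][1],.071)[1] for d in(-e[1][0]/2,e[1][0]/2)])
E
```

```text
tray px [113  28 109] table [ 13  42 163] [  8  28 108]Traceback (most recent call last):
  File "<stdin>", line 15, in <module>
ValueError: max() iterable argument is empty
```

View pics/fan0.png

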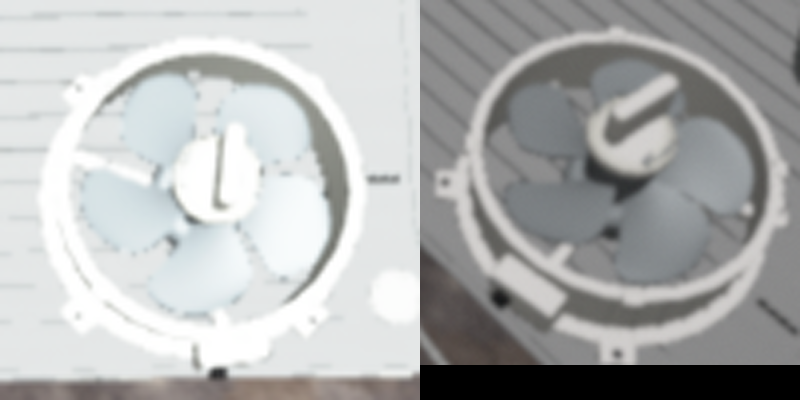

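The crop shows the spinner cap at top pixel (399,175), with its bar pointing roughly along image-vertical (world x). In the scene view the bar runs from (437,228) to (416,244).

```bash
python3 - <<'E'
from h import *
import pickle
D=pickle.load(open('d0.pkl','rb'))
c=D['top'];s=D['scene']
f=lambda x,y:(345+x/4,130+y/4); g=lambda x,y:((x-420)/2.923+350,y/2.92+200)
print('cap top',onz(c,*f(217,180),.119),'scene',onz(s,*g(630,137),.119))
for n,k,p,q in(('top',c,f(236,128),f(224,205)),('scene',s,g(672,83),g(612,128))):
    a,b=onz(k,*p,.153),onz(k,*q,.153); d=a-b; print(n,a,b,np.linalg.norm(d),(a+b)/2,np.degrees(np.arctan2(d[1],d[0])))
h=cv2.cvtColor(c['img'],cv2.COLOR_BGR2HSV)
w=cv2.inRange(h,(0,0,245),(180,14,255)); z=np.zeros_like(w); z[135:226,350:443]=w[135:226,350:443]
e=cv2.fitEllipse(cv2.convexHull(max(cv2.findContours(z,0,2)[0],key=cv2.contourArea))); print('rim',e,onz(c,*e[0],.071))
m=cv2.inRange(h,(100,15,60),(130,120,130)); z=np.zeros_like(m); z[165:270,155:295]=m[165:270,155:295]
z=cv2.morphologyEx(cv2.morphologyEx(z,cv2.MORPH_CLOSE,np.ones((5,5))),cv2.MORPH_OPEN,np.ones((9,9)))
r=cv2.minAreaRect(max(cv2.findContours(z,0,2)[0],key=cv2.contourArea)); P=np.array([onz(c,*p,0.017) for p in cv2.boxPoints(r)])
print(r,P.round(3),np.linalg.norm(P-np.roll(P,1,0),axis=1),P.mean(0))
E
```

```text
cap top [ 0.64661675 -0.18666208  0.119     ] scene [ 0.63763037 -0.19679585  0.119     ]
top [ 0.67565063 -0.19387193  0.153     ] [ 0.62212314 -0.18346094  0.153     ] 0.05453054962680321 [ 0.64888689 -0.18866644  0.153     ] -11.006496901181828
scene [ 0.67146847 -0.19707315  0.153     ] [ 0.61326339 -0.19378713  0.153     ] 0.05829776201659362 [ 0.64236593 -0.19543014  0.153     ] -3.2312539420571404
rim ((394.5727844238281, 180.22279357910156), (82.12277221679688, 83.76118469238281), 30.830533981323242) [ 0.64115492 -0.18253095  0.071     ]
((223.18710327148438, 218.00564575195312), (76.12818908691406, 114.89839935302734), 84.8826904296875) [[0.646 0.525 0.017]
 [0.673 0.17  0.017]
 [0.44  0.149 0.017]
 [0.413 0.495 0.017]] [0.23476785 0.35582103 0.23475681 0.34678542] [0.54320544 0.3348323  0.017     ]
```

```bash
cat >> h.py <<'E'
from scipy.spatial.transform import Rotation as Ro
def Rd(yaw): return Ro.from_euler('xyz',[np.pi,0,yaw])
def go(p,yaw):
    o=ctrl.get_obs(); R=Ro.from_euler('xyz',o['eef_rot'])
    t=R.inv().apply(np.array(p)-o['ee_pos'])*100; w=(R.inv()*Rd(yaw)).as_rotvec()
    print('at',np.round(o['ee_pos'],4),np.round(o['eef_rot'],4),'q6',round(o['qpos'][5],3),'| shift cm',np.round(t,2),'turn',np.round(w,4))
E
python3 -c "
from h import *
go([.63,-.19,.43],3.05)"
```

```text
at [0.2008 0.512  0.4042] [-3.1406 -0.      2.7678] q6 -0.067 | shift cm [-65.59 -49.69  -2.54] turn [-1.000e-03 -2.000e-04 -2.822e-01]
```

```bash
T='[-65.6,-49.7,-2.5,0,0,-0.282]'; python3 -m jog '[[-65.6,-49.7,-2.5,0,0,-0.282],[-65.6,-49.7,-2.5,0,0,-0.282],[-65.6,-49.7,-2.5,0,0,-0.282],[-65.6,-49.7,-2.5,0,0,-0.282],[-65.6,-49.7,-2.5,0,0,-0.282],[-65.6,-49.7,-2.5,0,0,-0.282],[-65.6,-49.7,-2.5,0,0,-0.282],[-65.6,-49.7,-2.5,0,0,-0.282]]' 100 20; python3 -c "
from h import *
go([.63,-.19,.43],3.05)"
```

```text
time_s: 0.9
ee_pos: [0.4081, 0.1721, 0.4168]
eef_rot: [3.142, 0.0, 3.05]
force: [0.5, 0.4, 0.1]
grip_width: 0.094
grip_force: 0.0
at [0.4081 0.1721 0.4168] [3.1415e+00 1.0000e-04 3.0499e+00] q6 -1.163 | shift cm [-25.42 -34.03  -1.32] turn [ 0.0001  0.0001 -0.0001]
```

```bash
python3 -m jog '[[-25,-34,-1.3,0,0,0],[-25,-34,-1.3,0,0,0],[-25,-34,-1.3,0,0,0],[-25,-34,-1.3,0,0,0],[-25,-34,-1.3,0,0,0],[-25,-34,-1.3,0,0,0],[-25,-34,-1.3,0,0,0],[-25,-34,-1.3,0,0,0]]'; python3 -m jog '[[0,0,0,0,0,0]]'; python3 -c "
from h import *
import pickle
c=cam('wrist','w1'); pickle.dump(c,open('w1.pkl','wb')); print(ray(c,320,200),c['intrinsics'])
go([.63,-.19,.43],3.05)"
```

```text
time_s: 1.7
ee_pos: [0.6145, -0.1704, 0.4287]
eef_rot: [3.141, -0.0, 3.05]
force: [0.8, 1.2, 0.3]
grip_width: 0.094
grip_force: 0.0
time_s: 1.8
ee_pos: [0.6153, -0.173, 0.4268]
eef_rot: [-3.142, -0.002, 3.046]
force: [-0.1, 0.1, -1.8]
grip_width: 0.0941
grip_force: 0.0
(array([ 0.53089662, -0.16554684,  0.40795287]), array([ 0.2913953 , -0.03127963, -0.95613862])) [[327.65853508   0.         321.15901072]
 [  0.         327.65853508 197.10280216]
 [  0.           0.           1.        ]]
at [ 0.6145 -0.1707  0.4271] [ 3.1411e+00 -2.4000e-03  3.0469e+00] q6 -1.804 | shift cm [-1.73 -1.78 -0.29] turn [ 0.0005 -0.0024 -0.0031]
```

View pics/w1.png

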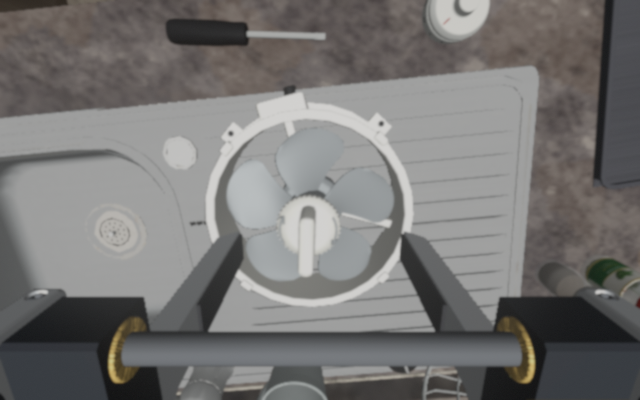

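The wrist view shows the rim circle centred at about (309,203), the cap at (308,226), and the bar running from (308,208) to (306,272).

```bash
python3 - <<'E'
from h import *
import pickle
c=pickle.load(open('w1.pkl','rb')); im=c['img']
h=cv2.cvtColor(im,cv2.COLOR_BGR2HSV)
print('sample bar',im[240,308],'cap',im[222,290],'vane',im[155,310],'rim',im[203,213])
r=[]
w=cv2.inRange(im,(170,175,180),(255,255,255))
z=np.zeros_like(w); z[190:290,270:345]=w[190:290,270:345]
n,l,st,ce=cv2.connectedComponentsWithStats(z); print(st[1:][st[1:,4]>100])
o=cv2.resize(im[185:290,255:360],None,fx=5,fy=5,interpolation=cv2.INTER_CUBIC); cv2.imwrite('pics/w1c.png',o)
# rim inner hull via mask
w=cv2.inRange(im,(150,155,160),(255,255,255)); 
n,l,st,ce=cv2.connectedComponentsWithStats(w)
k=l[203,211]; 
if k==0: print('no rim')
p=np.argwhere(l==k)[:,::-1].astype(np.float32); 
d=np.hypot(p[:,0]-309,p[:,1]-203); p=p[(d<106)&(d>90)]
e=cv2.fitEllipse(p); print('rim',e,onz(c,*e[0],.071))
E
```

```text
sample bar [206 209 209] cap [206 208 209] vane [163 162 157] rim [192 194 195]
[[ 281  197   59   79 2690]]
rim ((309.0636901855469, 207.0637969970703), (200.57667541503906, 204.90191650390625), 173.71041870117188) [ 0.64041078 -0.18912829  0.071     ]
```

View pics/w1c.png

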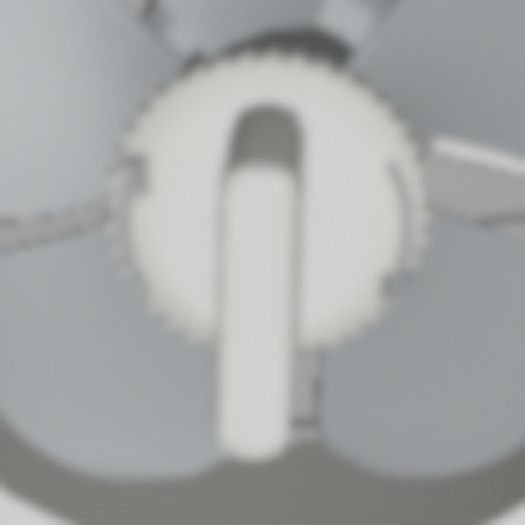

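The crop shows the bar's top face from (265,162) to (254,461) and the cap circle centred at about (272,197).

```bash
python3 - <<'E'
from h import *
import pickle
c=pickle.load(open('w1.pkl','rb'))
f=lambda x,y:(255+(x-2)/5,185+(y-2)/5)
a,b=onz(c,*f(265,162),.153),onz(c,*f(254,461),.153); d=b-a
print(a,b,np.linalg.norm(d),(a+b)/2,np.degrees(np.arctan2(d[1],d[0])),np.arctan2(d[1],d[0])+np.pi)
q=onz(c,*f(272,197),.119); print('cap',q, [np.linalg.norm(onz(c,*f(x,197),.119)-q) for x in(128,420)])
p=(a+b)/2
go([p[0],p[1],.36],3.09)
E
```

```text
[ 0.62224008 -0.18551286  0.153     ] [ 0.67730855 -0.19340679  0.153     ] 0.055631382284222666 [ 0.64977432 -0.18945982  0.153     ] -8.157645882267754 2.999214873732463
cap [ 0.64151908 -0.18761582  0.119     ] [np.float64(0.0271533898416907), np.float64(0.027909505692467588)]
at [ 0.6145 -0.1707  0.4271] [ 3.1411e+00 -2.4000e-03  3.0469e+00] q6 -1.804 | shift cm [-3.71 -1.54  6.7 ] turn [ 0.0006 -0.0024 -0.0431]
```

```bash
python3 - <<'E'
from h import *
import pickle
from scipy.optimize import least_squares
D=pickle.load(open('d0.pkl','rb')); D['wrist']=pickle.load(open('w1.pkl','rb'))
# outer & inner rim edges sampled radially in the rim plane around the guess
for n,c in D.items():
  g=cv2.GaussianBlur(cv2.cvtColor(c['img'],6),(3,3),0).astype(np.float32)
  for lo,hi,sg,nm in((.108,.124,-1,'outer'),(.096,.111,1,'inner')):
    P=[]
    rr=np.arange(lo,hi,.0005)
    for a in np.arange(0,2*np.pi,np.pi/60):
        px=np.array([proj(c,[.649+r*np.cos(a),-.189+r*np.sin(a),.071]) for r in rr]).astype(np.float32)
        if n=='wrist' and px[:,1].max()>285: continue
        v=cv2.remap(g,px[:,:1],px[:,1:],1)[:,0]; dv=np.diff(v)*sg
        k=dv.argmax()
        if 1<k<len(dv)-2 and dv[k]>1: P.append([.649+rr[k]*np.cos(a),-.189+rr[k]*np.sin(a)])
    P=np.array(P)
    if len(P)<15: print(n,nm,len(P)); continue
    s=least_squares(lambda q:np.hypot(*(P-q[:2]).T)-q[2],[.649,-.189,.11],loss='soft_l1',f_scale=.001)
    print(n,nm,len(P),s.x.round(4),np.median(abs(s.fun)).round(4))
E
```

```text
top outer 89 [ 0.6513 -0.1883  0.1157] 0.0014
top inner 112 [ 0.6522 -0.1898  0.1017] 0.0007
scene outer 118 [ 0.6515 -0.1897  0.1134] 0.0007
scene inner 119 [ 0.651 -0.19   0.103] 0.0005
wrist outer 69 [ 0.6478 -0.1896  0.1129] 0.0017
wrist inner 89 [ 0.6506 -0.1901  0.1029] 0.0003
```

The axis is consistently at about (0.651, -0.190), with fitted radii matching the 114/104 mm given. The bar yaw is about 3.0.

```bash
python3 -c "
from h import *
go([.651,-.190,.3234],3.0)"
```

```text
at [ 0.6145 -0.1707  0.4271] [ 3.1411e+00 -2.4000e-03  3.0469e+00] q6 -1.804 | shift cm [-3.84 -1.58 10.36] turn [ 0.0004 -0.0024  0.0469]
```

```bash
python3 -m jog '[[-2,-0.8,1,0,0,0.047],[-3.84,-1.58,3,0,-0.0024,0.047],[-3.84,-1.58,4.5,0,-0.0024,0.047],[-3.84,-1.58,5.5,0,-0.0024,0.047],[-3.84,-1.58,5.5,0,-0.0024,0.047],[-3.84,-1.58,5.5,0,-0.0024,0.047]]'; python3 -c "
from h import *
go([.651,-.190,.3234],3.0)"
```

```text
time_s: 2.45
ee_pos: [0.6503, -0.1871, 0.3751]
eef_rot: [-3.141, 0.003, 3.003]
force: [0.2, 0.2, 1.1]
grip_width: 0.094
grip_force: 0.0
at [ 0.6503 -0.1871  0.3751] [-3.1415  0.0033  3.0034] q6 -1.767 | shift cm [-0.09 -0.28  5.17] turn [-0.0001  0.0033  0.0034]
```

```bash
python3 -m jog '[[-0.1,-0.25,1.5,0,0.002,0.003],[-0.1,-0.25,3,0,0.002,0.003],[-0.1,-0.25,4.3,0,0.002,0.003],[-0.1,-0.25,5.1,0,0.002,0.003],[-0.1,-0.25,5.1,0,0.002,0.003],[-0.1,-0.25,5.1,0,0.002,0.003]]'; python3 -c "
from h import *
go([.651,-.190,.3234],3.0)
c=cam('wrist'); cv2.imwrite('pics/w2.png',c['img'][100:400,120:520])"
```

```text
time_s: 3.05
ee_pos: [0.6515, -0.1903, 0.3232]
eef_rot: [3.142, 0.001, 3.0]
force: [0.8, 0.2, 0.4]
grip_width: 0.0942
grip_force: 0.0
at [ 0.6515 -0.1903  0.3232] [3.1416e+00 6.0000e-04 2.9998e+00] q6 -1.767 | shift cm [ 0.05  0.03 -0.02] turn [ 0.      0.0006 -0.0002]
```

View pics/w2.png

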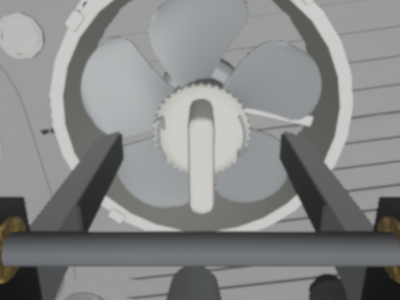

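The bar (x≈201) sits midway between the fingers (122 and 281) and is aligned with them. Closing now.

```bash
python3 -m jog '[[0,0,0,0,0,0],[0,0,0,0,0,0],[0,0,0,0,0,0],[0,0,0,0,0,0],[0,0,0,0,0,0],[0,0,0,0,0,0],[0,0,0,0,0,0],[0,0,0,0,0,0]]' 0 25; python3 -c "
from h import *
o=ctrl.get_obs(); print(o['moment'],o['force'],o['grip_width'],o['grip_force'])"
```

```text
time_s: 3.9
ee_pos: [0.6514, -0.1903, 0.323]
eef_rot: [3.142, 0.0, 3.0]
force: [0.4, 0.0, 0.4]
grip_width: 0.0336
grip_force: 0.0
[ 0.03146897  0.02977058 -0.0384037 ] [0.40805966 0.00790463 0.41776261] 0.033595015187475895 0.0
```

```bash
python3 -m jog '[[0,0,0,0,0,0],[0,0,0,0,0,0],[0,0,0,0,0,0],[0,0,0,0,0,0],[0,0,0,0,0,0]]' 0 25;  python3 -m jog '[[0,0,0,0,0,0.06],[0,0,0,0,0,0.12],[0,0,0,0,0,0.18],[0,0,0,0,0,0.18]]'; python3 -c "
from h import *
o=ctrl.get_obs(); print(o['moment'],o['force'],o['grip_width'],o['grip_force'])"
```

```text
time_s: 4.4
ee_pos: [0.6514, -0.1903, 0.323]
eef_rot: [3.142, 0.0, 3.0]
force: [-0.2, 0.2, 0.1]
grip_width: 0.0137
grip_force: 25.0
time_s: 4.8
ee_pos: [0.6514, -0.1903, 0.323]
eef_rot: [3.141, 0.0, 2.819]
force: [0.0, -0.6, -1.2]
grip_width: 0.0137
grip_force: 25.0
[ 0.00817209 -0.01525595  0.02715854] [ 0.03980878 -0.6248021  -1.16117262] 0.013735107774361634 24.996707439422607
```

```bash
cat > st.py <<'E'
from h import *
o=ctrl.get_obs(); print('mom',o['moment'].round(2),'F',o['force'].round(1),'w',round(float(o['grip_width']),4),'yaw',round(o['eef_rot'][2],3),'q6',round(o['qpos'][5],2),'z',round(o['ee_pos'][2],4))
E
for i in 1; do python3 -m jog '[[0,0,0,0,0,0.1],[0,0,0,0,0,0.2],[0,0,0,0,0,0.2]]'; done | grep force:; python3 st.py; python3 -m jog '[[0,0,0,0,0,0.1],[0,0,0,0,0,0.2],[0,0,0,0,0,0.2]]' | grep force:; python3 st.py
```

```text
force: [1.5, 0.3, -1.0]
grip_force: 25.0
mom [-0.04  0.01 -0.02] F [ 1.5  0.3 -1. ] w 0.0135 yaw 2.62 q6 -1.39 z 0.323
force: [-0.3, 0.6, -0.3]
grip_force: 25.0
mom [-0.05  0.04 -0.  ] F [-0.3  0.6 -0.3] w 0.0136 yaw 2.422 q6 -1.19 z 0.323
```

```bash
python3 -m jog '[[0,0,0,0,0,0.1],[0,0,0,0,0,0.1]]' | grep force:; python3 st.py; python3 -m jog '[[0,0,0,0,0,0.1],[0,0,0,0,0,0.1]]' | grep force:; python3 st.py;  python3 -m jog '[[0,0,0,0,0,0.1],[0,0,0,0,0,0.1]]' | grep force:; python3 st.py
```

```text
force: [0.9, -0.2, 0.2]
grip_force: 25.0
mom [-0.07 -0.04  0.01] F [ 0.9 -0.2  0.2] w 0.0138 yaw 2.323 q6 -1.09 z 0.323
force: [0.1, -0.0, 0.5]
grip_force: 25.0
mom [-0.01 -0.05  0.04] F [ 0.1 -0.   0.5] w 0.0135 yaw 2.224 q6 -0.99 z 0.3232
force: [0.4, -0.3, 1.8]
grip_force: 25.0
mom [ 0.08 -0.17 -0.01] F [ 0.4 -0.3  1.8] w 0.0138 yaw 2.124 q6 -0.89 z 0.3234
```

```bash
python3 -m jog '[[0,0,-0.06,0,0,0.1],[0,0,-0.09,0,0,0.2],[0,0,-0.09,0,0,0.2]]' | grep force:; python3 st.py; python3 -m jog '[[0,0,-0.03,0,0,0.1],[0,0,-0.065,0,0,0.2],[0,0,-0.065,0,0,0.2]]' | grep force:; python3 st.py
```

```text
force: [0.3, 0.1, 2.5]
grip_force: 25.0
mom [ 0.07 -0.18 -0.06] F [0.3 0.1 2.5] w 0.0134 yaw 1.924 q6 -0.69 z 0.3241
force: [2.0, 1.0, 2.9]
grip_force: 25.0
mom [ 0.14 -0.32 -0.02] F [2.  1.  2.9] w 0.0139 yaw 1.725 q6 -0.49 z 0.3248
```

```bash
python3 -m jog '[[0,0,-0.06,0,0,0.1],[0,0,-0.1,0,0,0.2],[0,0,-0.13,0,0,0.3],[0,0,-0.13,0,0,0.3]]' | grep force:; python3 st.py; python3 -m jog '[[0,0,-0.03,0,0,0.1],[0,0,-0.065,0,0,0.2],[0,0,-0.1,0,0,0.3],[0,0,-0.1,0,0,0.3]]' | grep force:; python3 st.py
```

```text
force: [3.2, 1.6, -1.2]
grip_force: 25.0
mom [ 0.26 -0.74 -0.02] F [ 3.2  1.6 -1.2] w 0.0139 yaw 1.425 q6 -0.19 z 0.3259
force: [4.0, 2.1, -1.2]
grip_force: 25.0
mom [ 0.24 -0.96  0.02] F [ 4.   2.1 -1.2] w 0.0138 yaw 1.125 q6 0.11 z 0.3268
```

```bash
python3 -m jog '[[0,0,-0.04,0,0,0.1],[0,0,-0.07,0,0,0.2],[0,0,-0.1,0,0,0.3],[0,0,-0.1,0,0,0.3]]' | grep force:; python3 st.py
```

```text
force: [4.7, 2.3, -1.4]
grip_force: 25.0
mom [ 0.28 -1.09  0.04] F [ 4.7  2.3 -1.4] w 0.0137 yaw 0.825 q6 0.41 z 0.3278
```

```bash
python3 -m jog '[[0.08,0.04,-0.02,0,0,0.1],[0.08,0.04,-0.055,0,0,0.2],[0.08,0.04,-0.085,0,0,0.3],[0.08,0.04,-0.085,0,0,0.3]]' | grep force:; python3 st.py
```

```text
force: [1.8, -0.8, -0.6]
grip_force: 25.0
mom [-0.2  -0.21 -0.03] F [ 1.8 -0.8 -0.6] w 0.0137 yaw 0.525 q6 0.71 z 0.3286
```

```bash
python3 -m jog '[[0,0,-0.03,0,0,0.1],[0,0,-0.065,0,0,0.2],[0,0,-0.1,0,0,0.3],[0,0,-0.1,0,0,0.3]]' | grep force:; python3 st.py; python3 -m jog '[[0,0,-0.03,0,0,0.1],[0,0,-0.065,0,0,0.2],[0,0,-0.1,0,0,0.3],[0,0,-0.1,0,0,0.3]]' | grep force:; python3 st.py
```

```text
force: [2.5, -1.2, -0.2]
grip_force: 25.0
mom [-0.23 -0.28  0.02] F [ 2.5 -1.2 -0.2] w 0.0132 yaw 0.225 q6 1.01 z 0.3296
force: [1.2, -1.1, 0.3]
grip_force: 25.0
mom [-0.4  -0.27  0.01] F [ 1.2 -1.1  0.3] w 0.0139 yaw -0.075 q6 1.31 z 0.3306
```

```bash
python3 -m jog '[[0,0,-0.02,0,0,0.06],[0,0,-0.02,0,0,0.06]]' | grep force:; python3 st.py; python3 -m jog '[[0,0,-0.1,0,0,0],[0,0,-0.1,0,0,0]]' | grep force:; python3 st.py
```

```text
force: [3.2, -1.2, -1.5]
grip_force: 25.0
mom [-0.32 -0.36 -0.03] F [ 3.2 -1.2 -1.5] w 0.0139 yaw -0.134 q6 1.37 z 0.3309
force: [1.7, -1.8, -2.7]
grip_force: 25.0
mom [-0.54 -0.27  0.05] F [ 1.7 -1.8 -2.7] w 0.0139 yaw -0.137 q6 1.37 z 0.3319
```

```bash
python3 -m jog '[[0,0,-0.1,0,0,0],[0,0,-0.1,0,0,0]]' | grep force:; python3 st.py; python3 -m jog '[[0,0,-0.1,0,0,0],[0,0,-0.1,0,0,0]]' | grep force:; python3 st.py
```

```text
force: [1.1, -3.0, -1.4]
grip_force: 25.0
mom [-0.59 -0.27  0.03] F [ 1.1 -3.  -1.4] w 0.014 yaw -0.139 q6 1.37 z 0.333
force: [0.9, -3.1, -1.5]
grip_force: 25.0
mom [-0.55 -0.06 -0.03] F [ 0.9 -3.1 -1.5] w 0.0141 yaw -0.14 q6 1.37 z 0.3341
```

```bash
python3 -m jog '[[0,0,-1,0,0,0],[0,0,-2,0,0,0],[0,0,-4,0,0,0],[0,0,-6.5,0,0,0],[0,0,-9,0,0,0],[0,0,-9,0,0,0]]' | grep force:; python3 st.py; python3 - <<'E'
from h import *
c=np.array([.543,.335]); 
# refine tray: line edges in top view
import pickle
D=pickle.load(open('d0.pkl','rb'))
from scipy.optimize import least_squares
for n in('top','scene'):
  k=D[n]; h=cv2.cvtColor(k['img'],cv2.COLOR_BGR2HSV)
  # warp rim plane to a metric view, 1 mm/px: u=(y from .1 to .6), v=(x from .35 to .75)
  src=np.float32([proj(k,[x,y,.017]) for x,y in((.35,.1),(.35,.6),(.75,.6),(.75,.1))])
  H=cv2.getPerspectiveTransform(src,np.float32([[0,0],[500,0],[500,400],[0,400]]))
  w=cv2.warpPerspective(h,H,(500,400))
  m=cv2.inRange(w,(100,15,40),(130,120,130)); m=cv2.morphologyEx(cv2.morphologyEx(m,3,np.ones((15,15))),2,np.ones((31,31)))
  r=cv2.minAreaRect(max(cv2.findContours(m,0,2)[0],key=cv2.contourArea))
  print(n,'centre xy',.35+r[0][1]/1000,.1+r[0][0]/1000,'size',r[1],'ang',r[2])
E
```

```text
force: [0.3, 0.4, -1.4]
grip_force: 25.0
mom [ 0.    0.15 -0.02] F [ 0.3  0.4 -1.4] w 0.0135 yaw -0.14 q6 1.37 z 0.429
top centre xy 0.5451246032714844 0.3345767822265625 size (239.17750549316406, 351.7432556152344) ang 85.8295669555664
scene centre xy 0.5404419708251953 0.3333558044433594 size (246.22059631347656, 361.5137023925781) ang 85.3466567993164
```

Tray centre is about (0.543, 0.334) with yaw +4.2° (the measured size matches). The spinner goes to (0.534, 0.452) and the blade to (0.5475, 0.272).

```bash
python3 -c "
from h import *
go([.53,.10,.41],.3)"
```

```text
at [ 0.652  -0.1896  0.429 ] [ 3.1407 -0.0072 -0.1398] q6 1.374 | shift cm [-16.13 -26.98   1.76] turn [ 0.0025 -0.0068 -0.4398]
```

```bash
python3 -m jog '[[-2,-4,0,0.0025,-0.007,-0.1],[-5,-8.5,0.6,0.0025,-0.007,-0.2],[-8,-13,1,0.0025,-0.007,-0.3],[-10.7,-17.5,1.8,0.0025,-0.007,-0.44],[-13.5,-22,1.8,0.0025,-0.007,-0.44],[-16.1,-27,1.8,0.0025,-0.007,-0.44],[-16.1,-27,1.8,0.0025,-0.007,-0.44]]' | grep -E "time|force:"; python3 st.py; python3 -c "
from h import *
go([.53,.10,.41],.3)
go([.52,.40,.36],.7)"
```

```text
time_s: 11.1
force: [0.8, -0.7, -0.8]
grip_force: 25.0
mom [-0.03  0.09  0.01] F [ 0.8 -0.7 -0.8] w 0.0136 yaw 0.303 q6 1.39 z 0.4057
at [0.5288 0.103  0.4057] [-3.137   0.0062  0.3026] q6 1.391 | shift cm [ 0.03  0.32 -0.43] turn [-0.0046  0.0062  0.0026]
at [0.5288 0.103  0.4057] [-3.137   0.0062  0.3026] q6 1.391 | shift cm [  8.04 -28.59   4.65] turn [-0.0058  0.0052 -0.3974]
```

```bash
python3 -m jog '[[1.3,-4.8,0.5,0,0,-0.1],[2.6,-9.5,1,0,0,-0.2],[4,-14.2,2,0,0,-0.3],[5.3,-19,3,0,0,-0.4],[6.7,-24,3.8,0,0,-0.4],[8,-28.6,4.6,0,0,-0.4],[8,-28.6,4.6,0,0,-0.4],[8,-28.6,4.6,0,0,-0.4]]' | grep -E "time|force:"; python3 st.py; python3 -c "
from h import *
go([.534,.452,.26],.7)"
```

```text
time_s: 11.9
force: [0.3, -0.7, -1.0]
grip_force: 25.0
mom [-0.09  0.1  -0.02] F [ 0.3 -0.7 -1. ] w 0.0138 yaw 0.702 q6 1.46 z 0.3593
at [0.5217 0.3976 0.3593] [-3.1355  0.0057  0.7017] q6 1.463 | shift cm [ 4.51 -3.3   9.93] turn [-0.006   0.0057  0.0016]
```

```bash
python3 -m jog '[[2.2,-1.6,2,-0.006,0.0057,0],[4.5,-3.3,5,-0.006,0.0057,0],[4.5,-3.3,8,-0.006,0.0057,0],[4.5,-3.3,9.9,-0.006,0.0057,0],[4.5,-3.3,9.9,-0.006,0.0057,0],[4.5,-3.3,9.9,-0.006,0.0057,0]]' | grep -E "time|force:"; python3 st.py; python3 -c "
from h import *
cam('scene','s2'); c=cam('top');
go([.534,.452,.236],.7)"
```

```text
time_s: 12.5
force: [0.9, 0.4, 0.2]
grip_force: 25.0
mom [-0.06  0.16 -0.04] F [0.9 0.4 0.2] w 0.0139 yaw 0.699 q6 1.52 z 0.2628
at [0.5352 0.4507 0.2637] [ 3.1412 -0.0046  0.699 ] q6 1.519 | shift cm [-0.02 -0.18  2.77] turn [ 0.0004 -0.0046 -0.001 ]
```

View pics/s2.png

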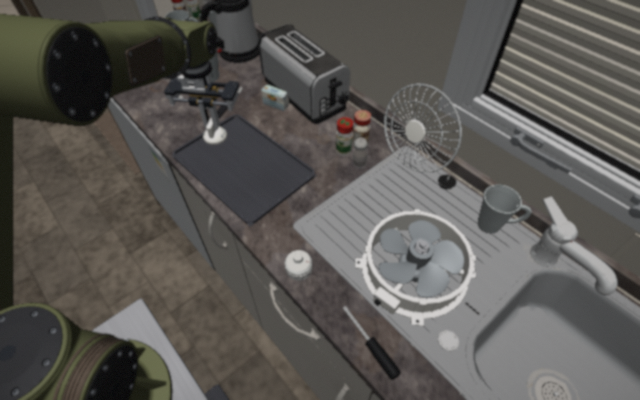

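The spinner hangs upright at (213,133) over the tray's far end, whose edge runs (175,155)–(238,118). The blade is still on the fan.

```bash
python3 -c "
from h import *
import pickle
k=pickle.load(open('d0.pkl','rb'))['scene']
print([proj(k,p).round(0) for p in([.534,.452,.03],[.534,.452,.09],[.53,.5085,.017])])"
python3 -m jog '[[0,-0.1,1.2,0,-0.004,0],[0,-0.1,2,0,-0.004,0],[0,-0.1,2.3,0,-0.004,0],[0,-0.1,2.3,0,-0.004,0],[0,-0.1,2.3,0,-0.004,0]]' | grep -E "force:"; python3 st.py; python3 -m jog '[[0,0,0.1,0,0,0],[0,0,0.2,0,0,0],[0,0,0.2,0,0,0],[0,0,0.2,0,0,0]]' | grep force:; python3 st.py
```

```text
[array([215., 137.]), array([210., 121.]), array([204., 131.])]
force: [-0.2, -0.0, 0.1]
grip_force: 25.0
mom [-0.01  0.12 -0.02] F [-0.2 -0.   0.1] w 0.0138 yaw 0.7 q6 1.52 z 0.2386
force: [0.1, -0.0, -1.1]
grip_force: 25.0
mom [-0.06  0.15 -0.02] F [ 0.1 -0.  -1.1] w 0.0139 yaw 0.7 q6 1.52 z 0.2366
```

```bash
for i in 1; do python3 -m jog '[[0,0,0.1,0,0,0],[0,0,0.1,0,0,0],[0,0,0.1,0,0,0]]' | grep " force:\|^force:"; python3 st.py; python3 -m jog '[[0,0,0.1,0,0,0],[0,0,0.1,0,0,0],[0,0,0.1,0,0,0]]' | grep "^force:"; python3 st.py;  python3 -m jog '[[0,0,0.05,0,0,0],[0,0,0.05,0,0,0],[0,0,0.05,0,0,0]]' | grep "^force:"; python3 st.py; done
```

```text
force: [0.7, 0.5, -0.8]
mom [-0.01  0.14  0.04] F [ 0.7  0.5 -0.8] w 0.0135 yaw 0.7 q6 1.52 z 0.2355
force: [0.3, -0.5, -0.1]
mom [-0.05  0.12 -0.05] F [ 0.3 -0.5 -0.1] w 0.0137 yaw 0.7 q6 1.52 z 0.2345
force: [0.1, 0.5, -0.9]
mom [-0.01  0.09 -0.03] F [ 0.1  0.5 -0.9] w 0.0135 yaw 0.7 q6 1.52 z 0.234
```

```bash
python3 -m jog '[[0,0,0.06,0,0,0],[0,0,0.06,0,0,0],[0,0,0.06,0,0,0]]' | grep "^force:";  python3 -m jog '[[0,0,0.06,0,0,0],[0,0,0.06,0,0,0],[0,0,0.06,0,0,0]]' | grep "^force:"; python3 st.py
```

```text
force: [-0.5, -0.5, 0.9]
force: [-2.8, -2.7, 5.1]
mom [-0.45  0.65  0.05] F [-2.8 -2.7  5.1] w 0.014 yaw 0.7 q6 1.52 z 0.2335
```

```bash
python3 -m jog '[[0,0,0.06,0,0,0],[0,0,0.06,0,0,0],[0,0,0.06,0,0,0]]' | grep "^force:";  python3 st.py
```

```text
force: [-6.0, -3.6, 12.0]
mom [-0.79  1.06 -0.02] F [-6.  -3.6 12. ] w 0.0137 yaw 0.7 q6 1.52 z 0.2335
```

```bash
python3 -m jog '[[0,0,-0.09,0,0,0],[0,0,-0.09,0,0,0]]' - 10 | grep "^force:"; python3 -m jog '[[0,0,0,0,0,0],[0,0,0,0,0,0],[0,0,0,0,0,0],[0,0,0,0,0,0],[0,0,0,0,0,0]]' 40; python3 -m jog '[[0,0,-1,0,0,0],[0,0,-3,0,0,0],[0,0,-6,0,0,0],[0,0,-10,0,0,0],[0,0,-10,0,0,0],[0,0,-10,0,0,0]]' 100 | grep "^force:"; python3 - <<'E'
from h import *
go([.5,.12,.40],.2)
o=cam('wrist'); cv2.imwrite('pics/w3.png',o['img'])
E
```

```text
force: [-1.3, -0.9, 5.1]
time_s: 16.0
ee_pos: [0.5341, 0.452, 0.233]
eef_rot: [3.141, 0.002, 0.7]
force: [0.1, 0.6, 0.5]
grip_width: 0.0377
grip_force: 0.0
force: [-0.6, -0.1, -0.8]
at [0.5342 0.4521 0.3346] [3.1413 0.     0.6998] q6 1.521 | shift cm [-24.    23.21  -6.54] turn [ 3.000e-04 -1.000e-04  4.998e-01]
```

View pics/w3.png

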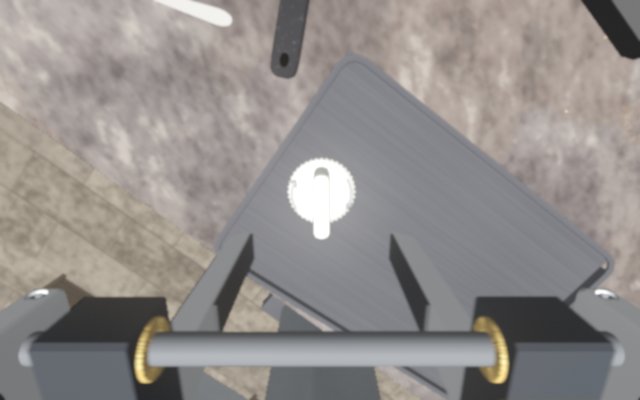

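The spinner stands upright, bar up, at the tray's end (centre ~(321,190)), clear of the rim. Next is the blade.

```bash
python3 -c "
from h import *
go([.52,.12,.40],1.0)"
```

```text
at [0.5341 0.4521 0.333 ] [3.1414e+00 2.4000e-03 6.9980e-01] q6 1.521 | shift cm [-22.48  24.5   -6.64] turn [-2.000e-04  2.400e-03 -3.002e-01]
```

```bash
python3 -m jog '[[-3.2,3.5,-3,0,0,-0.1],[-6.4,7,-6.6,0,0,-0.2],[-9.6,10.5,-6.6,0,0,-0.3],[-12.8,14,-6.6,0,0,-0.3],[-16,17.5,-6.6,0,0,-0.3],[-19.2,21,-6.6,0,0,-0.3],[-22.5,24.5,-6.6,0,0,-0.3],[-22.5,24.5,-6.6,0,0,-0.3]]' | grep "^force:"; python3 -c "
from h import *
go([.652,-.1895,.38],1.0)"
```

```text
force: [-0.3, 0.5, 0.1]
at [0.5198 0.1156 0.3988] [-3.1401  0.004   0.9951] q6 0.727 | shift cm [-18.39  27.7    1.91] turn [-0.0015  0.004  -0.0049]
```

```bash
python3 -m jog '[[-2.6,4,0.4,0,0,0],[-5.2,8,0.8,0,0,0],[-7.8,12,1.2,0,0,0],[-10.5,16,1.9,0,0,0],[-13,20,1.9,0,0,0],[-16,24,1.9,0,0,0],[-18.4,27.7,1.9,-0.001,0.003,-0.005],[-18.4,27.7,1.9,-0.001,0.003,-0.005]]' | grep "^force:";python3 -m jog '[[0,0,0,0,0,0],[0,0,0,0,0,0]]'| grep "^force:"; python3 -c "
from h import *
import pickle
k=cam('wrist','w4'); pickle.dump(k,open('w4.pkl','wb'))
go([.652,-.1895,.272],1.0); print(proj(k,[.652,-.1895,.093]),proj(k,[.652,-.1895,.112]))"
```

```text
force: [-0.5, 0.7, -0.3]
force: [0.6, 0.8, 0.2]
at [ 0.6536 -0.1831  0.3808] [-3.1415e+00 -8.0000e-04  1.0063e+00] q6 0.237 | shift cm [-0.63  0.21 10.88] turn [-0.0001 -0.0008  0.0063]
[324.00208197 207.31229275] [324.15590899 214.77381836]
```

View pics/w4.png

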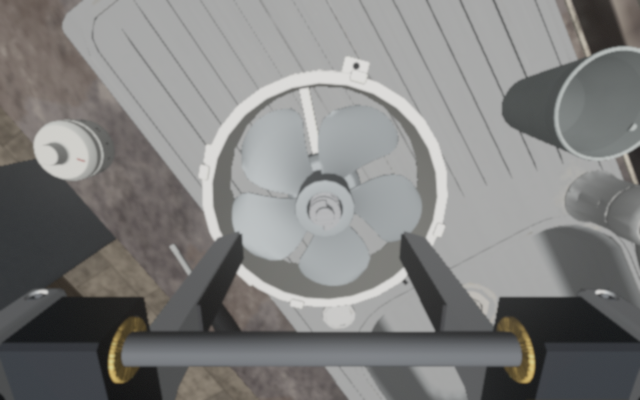

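The hub (≈(324,208)) and the shaft's end are where the projection predicts. Descending.

```bash
python3 -m jog '[[-0.3,0.1,2,0,-0.001,0.006],[-0.6,0.2,5,0,-0.001,0.006],[-0.6,0.2,8,0,-0.001,0.006],[-0.6,0.2,9.5,0,-0.001,0.006],[-0.6,0.2,9.5,0,-0.001,0.006],[-0.6,0.2,9.5,0,-0.001,0.006]]' | grep "^force:"; python3 -c "
from h import *
go([.652,-.1895,.272],1.0)"
```

```text
force: [0.6, -0.5, 0.4]
at [ 0.6524 -0.1902  0.2874] [ 3.1396e+00 -2.0000e-04  9.9950e-01] q6 0.234 | shift cm [ 0.04 -0.08  1.54] turn [ 0.002  -0.0002 -0.0005]
```

```bash
python3 -m jog '[[0,-0.05,0.7,0.001,0,0],[0,-0.05,1.3,0.001,0,0],[0,-0.05,1.55,0.001,0,0],[0,-0.05,1.55,0.001,0,0]]' | grep "^force:"; python3 st.py; python3 -m jog '[[0,0,0,0,0,0],[0,0,0,0,0,0],[0,0,0,0,0,0],[0,0,0,0,0,0],[0,0,0,0,0,0],[0,0,0,0,0,0],[0,0,0,0,0,0],[0,0,0,0,0,0]]' 0 20; python3 st.py
```

```text
force: [0.4, 0.2, -0.1]
mom [-0.09  0.08  0.03] F [ 0.4  0.2 -0.1] w 0.0939 yaw 0.999 q6 0.23 z 0.2701
time_s: 20.3
ee_pos: [0.6517, -0.1905, 0.2705]
eef_rot: [-3.141, 0.0, 0.999]
force: [0.6, -0.6, 0.7]
grip_width: 0.0528
grip_force: 20.0
mom [-0.08  0.1  -0.04] F [ 0.6 -0.6  0.7] w 0.0528 yaw 0.999 q6 0.23 z 0.2705
```

```bash
python3 -m jog '[[0,0,-0.5,0,0,0],[0,0,-1,0,0,0],[0,0,-1,0,0,0]]' - 30| grep "^force:"; python3 st.py;  python3 -m jog '[[0,0,-1,0,0,0],[0,0,-2,0,0,0],[0,0,-3,0,0,0],[0,0,-4,0,0,0],[0,0,-4,0,0,0]]' | grep "^force:"; python3 st.py
```

```text
force: [0.3, 0.3, -1.0]
mom [-0.08  0.1  -0.  ] F [ 0.3  0.3 -1. ] w 0.0524 yaw 0.999 q6 0.23 z 0.2815
force: [-0.1, 0.1, -2.3]
mom [-0.01  0.1  -0.03] F [-0.1  0.1 -2.3] w 0.0525 yaw 0.999 q6 0.23 z 0.3226
```

```bash
python3 -m jog '[[0,0,-1.5,0,0,0],[0,0,-3,0,0,0],[0,0,-5,0,0,0],[0,0,-7,0,0,0],[0,0,-7,0,0,0]]' | grep "^force:"; python3 st.py; python3 -c "
from h import *
go([.53,.08,.39],1.0)"
```

```text
force: [0.4, -0.7, -1.0]
mom [-0.05  0.1   0.  ] F [ 0.4 -0.7 -1. ] w 0.0529 yaw 0.999 q6 0.23 z 0.3945
at [ 0.6518 -0.1904  0.3945] [ 3.1365e+00 -1.2000e-03  9.9890e-01] q6 0.234 | shift cm [ 16.15 -24.88   0.35] turn [ 0.0051 -0.0012 -0.0011]
```

```bash
python3 -m jog '[[1.5,-2.2,0,0,0,0],[4,-6,0,0,0,0],[6.6,-10,0,0,0,0],[9,-14,0,0,0,0],[11.7,-18,0.3,0,0,0],[14,-22,0.3,0,0,0],[16.1,-24.9,0.3,0,0,0],[16.1,-24.9,0.3,0,0,0]]' | grep "^force:"; python3 st.py; python3 -c "
from h import *
go([.5475,.272,.30],1.0)"
```

```text
force: [0.2, -1.0, -0.6]
mom [-0.09  0.14 -0.03] F [ 0.2 -1.  -0.6] w 0.0526 yaw 1.003 q6 0.66 z 0.3875
at [0.5281 0.0829 0.3875] [-3.1406e+00 -1.0000e-04  1.0025e+00] q6 0.655 | shift cm [16.98 -8.54  8.76] turn [-0.001  -0.0001  0.0025]
```

```bash
python3 -m jog '[[3,-1.5,1,0,0,0],[6.5,-3.3,2.5,0,0,0],[10,-5,4,0,0,0],[13.5,-6.8,5.5,0,0,0],[16,-8,7,0,0,0],[17,-8.5,8.7,0,0,0],[17,-8.5,8.7,0,0,0],[17,-8.5,8.7,0,0,0]]' | grep "^force:"; python3 st.py; python3 -c "
from h import *
go([.5475,.272,.25],1.0); cam('scene','s5')"
```

```text
force: [0.3, 0.1, -0.7]
mom [-0.05  0.11 -0.02] F [ 0.3  0.1 -0.7] w 0.0521 yaw 0.999 q6 0.97 z 0.3005
at [0.5504 0.268  0.3005] [-3.1409e+00  9.0000e-04  9.9850e-01] q6 0.965 | shift cm [ 0.19 -0.45  5.05] turn [-0.0007  0.0009 -0.0015]
```

View pics/s5.png

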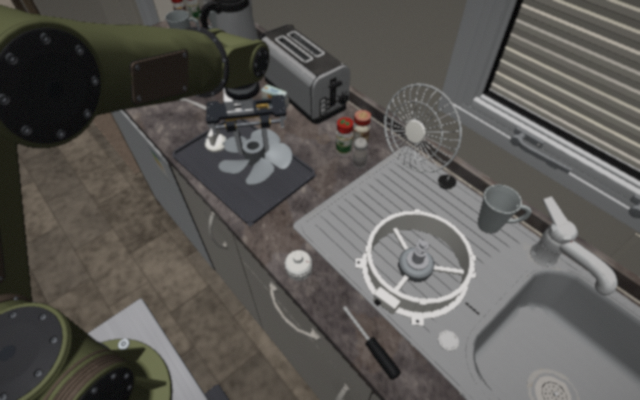

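The blade hangs level over the tray at about (255,155), with the spinner standing behind it at (213,138). The shaft is bare.

```bash
python3 -m jog '[[0.1,-0.2,1.5,0,0,0],[0.2,-0.4,3,0,0,0],[0.2,-0.4,4.5,0,0,0],[0.2,-0.4,5.7,0,0,0],[0.2,-0.4,6.5,0,0,0],[0.2,-0.4,6.7,0,0,0],[0.2,-0.4,6.7,0,0,0],[0.2,-0.4,6.7,0,0,0]]' | grep "^force:"; python3 st.py; python3 -m jog '[[0,0,0.1,0,0,0],[0,0,0.2,0,0,0],[0,0,0.2,0,0,0],[0,0,0.2,0,0,0]]'| grep "^force:"; python3 st.py; python3 -c "
from h import *
go([.5475,.272,.2285],1.0)"
```

```text
force: [-0.4, -0.5, -1.5]
mom [-0.07  0.12 -0.02] F [-0.4 -0.5 -1.5] w 0.0526 yaw 0.999 q6 0.97 z 0.2341
force: [-0.3, -0.1, -0.8]
mom [-0.07  0.1   0.03] F [-0.3 -0.1 -0.8] w 0.0524 yaw 0.999 q6 0.97 z 0.2316
at [0.5478 0.2725 0.2316] [-3.1412e+00  1.0000e-04  9.9870e-01] q6 0.974 | shift cm [-0.06  0.01  0.31] turn [-0.0004  0.0001 -0.0013]
```

```bash
python3 -m jog '[[0,0,0.1,0,0,0],[0,0,0.15,0,0,0],[0,0,0.15,0,0,0]]'| grep "^force:"; python3 st.py; python3 -m jog '[[0,0,0.06,0,0,0],[0,0,0.06,0,0,0],[0,0,0.06,0,0,0]]'| grep "^force:"; python3 -m jog '[[0,0,0.05,0,0,0],[0,0,0.05,0,0,0],[0,0,0.05,0,0,0]]'| grep "^force:"; python3 st.py
```

```text
force: [-0.0, -0.0, -1.7]
mom [0.03 0.07 0.03] F [-0.  -0.  -1.7] w 0.0528 yaw 0.999 q6 0.97 z 0.2299
force: [-1.1, -0.1, -1.1]
force: [-0.1, 0.0, -0.8]
mom [-0.06  0.11 -0.02] F [-0.1  0.  -0.8] w 0.0527 yaw 0.999 q6 0.97 z 0.229
```

```bash
python3 -m jog '[[0,0,0.05,0,0,0],[0,0,0.05,0,0,0],[0,0,0.05,0,0,0]]'| grep "^force:"; python3 st.py;  python3 -m jog '[[0,0,0.05,0,0,0],[0,0,0.05,0,0,0],[0,0,0.05,0,0,0]]'| grep "^force:"; python3 st.py
```

```text
force: [-2.3, -1.6, 5.2]
mom [-0.22  0.64 -0.01] F [-2.3 -1.6  5.2] w 0.0524 yaw 0.999 q6 0.97 z 0.2289
force: [-3.7, -2.5, 10.2]
mom [-0.41  1.05 -0.02] F [-3.7 -2.5 10.2] w 0.0525 yaw 0.999 q6 0.97 z 0.2289
```

Contact. I'll back off half a millimetre, release gently and withdraw upward.

```bash
python3 -m jog '[[0,0,-0.07,0,0,0],[0,0,-0.07,0,0,0]]' - 8| grep "^force:"; python3 -m jog '[[0,0,0,0,0,0],[0,0,0,0,0,0],[0,0,0,0,0,0],[0,0,0,0,0,0],[0,0,0,0,0,0]]' 95 | grep -E "width|^force"; python3 -m jog '[[0,0,-0.5,0,0,0],[0,0,-2,0,0,0],[0,0,-5,0,0,0],[0,0,-9,0,0,0],[0,0,-12,0,0,0],[0,0,-12,0,0,0],[0,0,-12,0,0,0]]' | grep -E "time|^force:"; python3 - <<'E'
from h import *
go([.45,.05,.40],1.0)
a=cam('wrist')['img']; b=cam('scene')['img']
cv2.imwrite('pics/w6.png',np.hstack([a[0:400,100:560],cv2.resize(b[70:270,140:310],(340,400))]))
E
```

```text
force: [-1.2, -0.5, 2.3]
force: [0.6, 0.2, 0.0]
grip_width: 0.0879
time_s: 27.35
force: [0.3, -1.2, -1.3]
at [0.5476 0.2725 0.3498] [ 3.1411e+00 -1.2000e-03  9.9880e-01] q6 0.974 | shift cm [-23.98   3.83  -5.05] turn [ 0.0005 -0.0012 -0.0012]
```

View pics/w6.png

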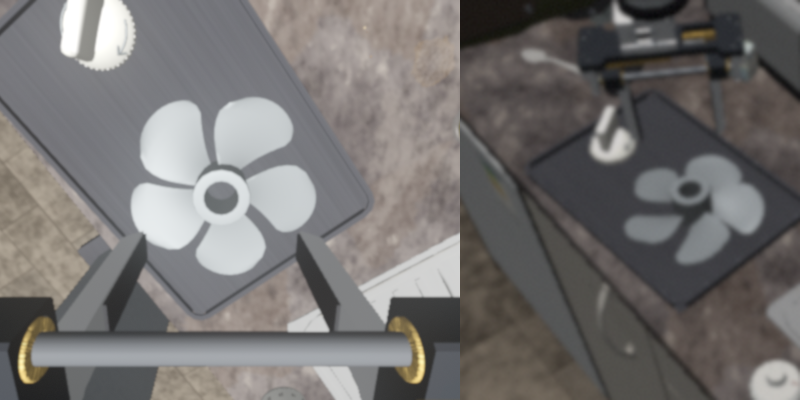

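The blade lies flat and right way up inside the tray (hub at (221,195)). The spinner stands bar up at the far end with a clear gap, and the gripper touches nothing.

```bash
python3 -m jog '[[0,0,0,0,0,0],[0,0,0,0,0,0],[0,0,0,0,0,0]]' | grep "^force"; python3 -c "
from h import *
print(ctrl.hand_in())"
```

```text
force: [-0.3, -1.2, -1.0]
the job is handed in; nothing more can be done
None
```

I unscrewed the spinner and set it down grip bar up at the far end of the tray, laid the blade flat beside it with a clear gap, kept clear of the egg timer and screwdriver, and handed the job in at about 28 s.

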